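# Show a chip cassette to the inspection camera

## Robot

A 6-joint arm with a two-finger parallel gripper is mounted at the origin on the work surface. World frame = base frame: x ahead of the robot, y to its left, z up, the work surface at z = 0. Lengths are in m, angles in rad, forces in N, time in s.
With the tool pointing down it reaches from about 0.25 to 0.725 m from the base axis. Payload 9.7 kg.
Tool frame: the origin (TCP) lies at the very end of the fingers, on their centre line; the grasp point (between the pads) lies 19 mm behind it; z points along the fingers, y is the line along which they close (so a half turn about z gives the same grasp; the last joint's range is limited). The gripper opens to 85 mm and grips with 20 to 120 N. Pads are 22 mm wide; open, the fingers measure 114 mm over their backs; the gripper's body (76 mm by 85 mm) begins 54 mm behind the grasp point. The pads swing forward as they close: fully open they stand 13 mm farther back than shut.
Start: joints at [-1.113, 0.087, 0.176, 1.66, 0, 1.571], TCP at [0.243, -0.493, 0.231] pointing down, gripper open.
Joint ranges: [-3.13, 3.13], [-0.85, 1.81], [-1.15, 1.24], [-2.2, 2.28], [-1.44, 1.52], [-3.14, 3.14]. Speed limits (rad/s): [2.22, 2.22, 2.57, 3.14, 3.14, 3.14].

## Interface

Orientations are given as a unit quaternion [w, x, y, z].
In Python, from rig import r, vision gives the robot as it stands.
- The arm moves only by the tool play_rows, never from a script. Its arguments are lists of equal length, an entry for each row: "dp": the shift along the tool's x, y, z each as a share of 40 mm, from -1 to 1, a list of three; "rot": the turn, a rotation vector about the tool's x, y, z each as a share of 0.1 rad, from -1 to 1, a list of three. In form: {"dp": [[x, y, z], ...], "rot": [[rx, ry, rz], ...]}. A call has 1 to 8 rows; each row shifts and turns the commanded pose from where the row before left it, along the tool's axes as they then stand; what a row does not reach is not made up. A row lasts 1/12 s, in which the tool goes at most 41.7 mm and 7.16 degrees, less where a joint would pass 70% of its speed; a pose out of reach is approached as far as the arm can. A call with a number of a shift or a turn outside -1 to 1 is refused whole. A call with a gripper value outside its range is refused whole. "gripper" is the closure, from 0 (fully open) to 1 (shut), set as the call begins (left out, the last holds). The fingers move at their own pace and stop on an object; "force" is the grip in N (left out, the last holds). Time passes only in rows, so rows that do not move let the fingers close. It gives the time, the measured TCP pose, the force, the opening and the grip force at its end, in the units of the state.
- r.get_state(): the state, without advancing time (a new reading comes with each control period).
- vision.read_camera(name): name is "scene" or "top" or "wrist"; returns a dict with "image" (480x640x3 uint8, red, green, blue), "depth" (480x640 float32, m along the optical axis (not along the pixel's ray), 0 where there is no reading), "fx", "fy", "cx", "cy" (pixels), "distortion" ([k1, k2, p1, p2, k3] as OpenCV has them; the pictures are not rectified), "origin" and "orientation" of the camera in the world. Camera axes: x right, y up, looking along -z (the intrinsics and any distortion apply to the point x, -y, -z); pixel columns grow to the right and rows downward; lengths in m; the calibration is good to about 2 mm. A picture is of the moment at which its call begins.
- r.job_done(): hands the job in; it is judged then, once.
The state is a dict: "time": time; "q": joint angles; "joint_velocities": joint speeds; "joint_efforts": joint torques, N m; "eef_pos": TCP position; "tcp_rot": TCP orientation; "contact_force": force on the tool from outside, world axes, zero at the start; "moment": the same for the moment, N m; "width": opening from 0.0 (shut) to 1.0 (fully open); "grip_force": force on a finger pad.
Only numpy, scipy, OpenCV 4.12 (cv2) and the standard library are available. Lean on these libraries where they do the work, as an engineer would, in place of code of your own. Each camera call takes 0.05 s, during which the arm holds its last target. There are 200 camera calls.

## Task

Take the cassette with the orange tab out of the blue rack, gripping it by its tab, and show its dark chip window to the inspection camera: the window centred on the lens axis 100 mm in front of the lens, facing the lens squarely (the camera looks downwards, so lean the cassette back to match) with the tab end up. Finish while holding it still there in the air; leave the other two cassettes, the bottle and the tip box where they are, and do not bump the camera.

Things in the scene. Friction and masses are not known exactly. Their poses are not given: they have to be found in the camera images.
- cassette: The cassette to show: white plate 10 mm thick (x), 54 wide (y), 86 tall (z), on its top edge an ORANGE tab 14 mm thick, 30 wide, 30 tall; 50 to 100 g. Dark chip window on its +x face only. Origin: middle of the bottom edge; z up to the tab, x out of the window face. Starts upright in a rack slot, 26 mm deep, 1 mm play all round, bottom 8 mm above the table; pull straight up over 30 mm to free it.
- window (a point): Centre of the cassette's dark chip window (32 mm wide, 36 mm tall), on the +x face of the plate, 56 mm above its bottom edge and 5 mm out from its mid-plane. Axes as the cassette's.
- tab (a point): Centre of the orange tab, 101 mm above the cassette's bottom edge, 45 mm above the window's centre; grip it here from above, fingers closing along the cassette's x. Axes as the cassette's.
- rack: Blue rack block, fixed, 56 mm (x) by 210 mm (y) by 34 mm high, with three slots in a row along its y at -64, 0 and +64 mm. Origin: centre of its underside. The cassettes' windows face the rack's +x side. Which slot holds the orange-tabbed cassette differs from time to time.
- cassette_grey: Same cassette with a GREY tab, in another slot; leave it alone. Origin and axes as the orange one.
- cassette_green: Same cassette with a GREEN tab, in another slot; leave it alone. Origin and axes as the orange one.
- camera_stand: Inspection camera, fixed: dark base 110 by 120 mm, steel column 325 mm tall, white camera head (50 mm square, black lens 40 mm across) pivoted 270 mm above the surface. Origin: on the table below the pivot. At yaw 0 the camera looks towards -x (the robot); z up. The head is tilted 17 to 34 degrees down, differently each time, and is stiff in its pivot.
- lens (a point): Centre of the front of the lens, 60 mm from the head's pivot. Axes of the camera head: the camera looks along its -x; y is sideways (level); z is the top of its picture.
- focus (a point): The point in free air where the window's centre belongs: on the lens axis, 100 mm in front of the lens (170 to 225 mm above the surface). Axes of the camera head: when the cassette is shown properly, its x, y and z axes run the same way as these (x towards the lens, tab end up and leaning away from the camera).
- reagent_bottle: Loose amber bottle, 56 mm across, 120 mm tall with a blue cap; leave it alone. Origin: centre of its underside.
- tip_box: Loose box of pipette tips, clear and blue, 85 by 120 by 52 mm tall; leave it alone. Origin: centre of its underside.
Things that resemble listed ones, but are neither listed nor needed, are in the scene too. Leave any purple look-alike of the cassette alone.

How it is judged:
By the outcome, as a careful person would: the job done as asked, in the order asked, and still so for the second after the job is handed in, while the arm keeps its last pose, push and grip.
It also fails if it takes over 38 s, if anything falls off the work surface, if the arm or the gripper's body presses on something with over 40 N, if the wrist force passes 120 N, or if a joint passes its speed limit or range.

## Working session

There is one attempt and no reset: what is moved stays moved. The work goes in short steps, Python scripts to look and compute and a tool call to move; the robot and the scene stay as the last step left them, time stands still between calls to the robot, and variables do not carry over. Pictures are saved under pics/ and viewed, at most 10 in all, crops included, and the job is handed in when it is done.

Besides the shell and the picture viewer there is one more tool, called after "Emit:" by a JSON object that holds its "method" and its "body", one argument or row to a line. play_rows: Moves the arm, as the interface text tells. Shift numbers are shares of 40 mm and turn numbers shares of 0.1 rad, none past 1 either way. Its arguments: {"type":"object","properties":{"dp":{"type":"array","items":{"type":"array","items":{"type":"number","minimum":-1,"maximum":1}}},"rot":{"type":"array","items":{"type":"array","items":{"type":"number","minimum":-1,"maximum":1}}},"gripper":{"type":"number"},"force":{"type":"number"}},"required":["dp","rot"]}

```bash
mkdir -p pics; ls; cat > h.py <<'E'
import numpy as np,cv2
from scipy.spatial.transform import Rotation as R
from rig import r,vision
def Rq(q): return R.from_quat([q[1],q[2],q[3],q[0]])
def pts(c,uv):
    """world points from pixels with depth"""
    uv=np.asarray(uv,float).reshape(-1,2)
    K=np.array([[c['fx'],0,c['cx']],[0,c['fy'],c['cy']],[0,0,1]])
    n=cv2.undistortPoints(uv[:,None],K,np.array(c['distortion'],float))[:,0]
    d=c['depth'][uv[:,1].astype(int),uv[:,0].astype(int)]
    p=np.c_[n[:,0]*d,-n[:,1]*d,-d]
    return Rq(c['orientation']).apply(p)+c['origin'],d
def rays(c,uv):
    uv=np.asarray(uv,float).reshape(-1,2)
    K=np.array([[c['fx'],0,c['cx']],[0,c['fy'],c['cy']],[0,0,1]])
    n=cv2.undistortPoints(uv[:,None],K,np.array(c['distortion'],float))[:,0]
    return np.array(c['origin']),Rq(c['orientation']).apply(np.c_[n[:,0],-n[:,1],-np.ones(len(n))])
def save(c,f,box=None,s=1):
    im=c['image'][:,:,::-1]
    if box: im=im[box[1]:box[3],box[0]:box[2]]
    cv2.imwrite('pics/'+f,cv2.resize(im,None,fx=s,fy=s,interpolation=cv2.INTER_CUBIC))
E
python3 - <<'E'
from h import *
import pickle
for n in('scene','top'):
    c=vision.read_camera(n);save(c,n+'1.png');pickle.dump(c,open(n+'1.pkl','wb'))
    print(n,c['origin'],c['orientation'],c['fx'],(c['depth']>0).mean())
print(r.get_state())
E
```

```text
pics
scene [ 1.20445809 -0.40515059  0.89148957] [0.8175178  0.35811709 0.17639226 0.41509344] 482.72879489946183 0.995986328125
top [0.49697748 0.0489706  1.15168029] [-0.69640545 -0.04201763  0.02674972  0.71591789] 446.8887891833826 0.9960481770833334
{'time': 0.1, 'q': array([-1.11298129e+00,  8.74260702e-02,  1.75208639e-01,  1.65978822e+00,
       -3.36880724e-06,  1.57080238e+00]), 'joint_velocities': array([-0.00044316, -0.00143099,  0.00139489, -0.00104146, -0.00043499,
       -0.00126415]), 'joint_efforts': array([-2.06815316e-04, -5.21562231e+01,  4.65651619e+01,  1.60683109e-02,
       -6.26427823e-05,  1.95580657e-05]), 'eef_pos': array([ 0.24300449, -0.49318158,  0.23063999]), 'tcp_rot': array([-5.88506585e-04,  9.73915384e-01,  2.26910685e-01, -1.38848302e-04]), 'contact_force': array([1.38154089, 0.68558265, 0.15263419]), 'moment': array([ 0.01838331, -0.0434906 ,  0.06453511]), 'grip_force': 0.0, 'width': 0.9977237281814314}
```

View pics/scene1.png

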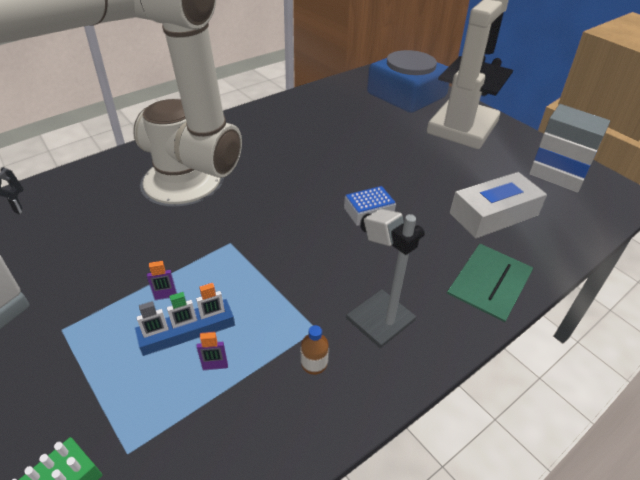

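View pics/top1.png

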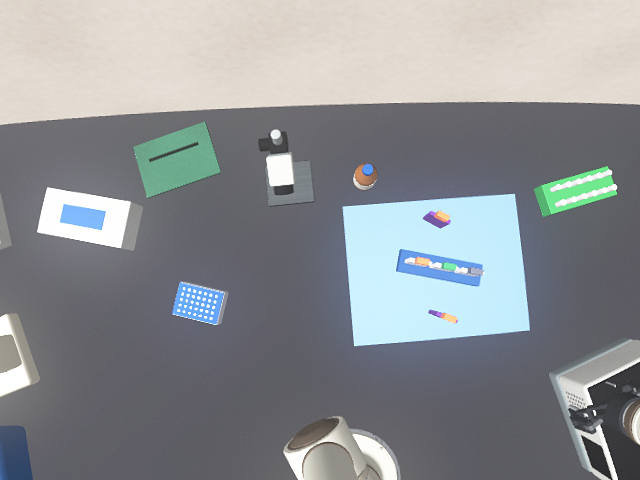

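The scene view shows three orange-tabbed items. The one in the blue rack, with a white plate and tab at about (208,291), fits. The purple-plated look-alikes at (157,268) and (208,340) do not. In the top view the rack is at (440,267), with the orange tab at about (423,262), and the camera head is at (280,168).

```bash
cat > m.py <<'E'
from h import *
import pickle
C={n:pickle.load(open(n+'1.pkl','rb')) for n in('scene','top')}
save(C['scene'],'crop1.png',(120,240,260,380),4)
for n,c in C.items():
    h=cv2.cvtColor(c['image'],cv2.COLOR_RGB2HSV)
    m=((h[:,:,0]>5)&(h[:,:,0]<18)&(h[:,:,1]>150)&(h[:,:,2]>140)).astype(np.uint8)
    k,l,s,ce=cv2.connectedComponentsWithStats(m)
    for i in range(1,k):
        if s[i,4]>25 and s[i,1]>150:
            v,u=np.where(l==i);p,d=pts(c,np.c_[u,v])
            print(n,'orange',ce[i].round(1),s[i,4],np.median(p,0).round(4),p.max(0).round(4))
    # rack: dark blue
    m=((h[:,:,0]>100)&(h[:,:,0]<118)&(h[:,:,1]>180)&(h[:,:,2]<190)).astype(np.uint8)
    k,l,s,ce=cv2.connectedComponentsWithStats(m)
    for i in range(1,k):
        if s[i,4]>150:
            v,u=np.where(l==i);p,d=pts(c,np.c_[u,v]);t=p[(p[:,2]>.028)&(p[:,2]<.04)]
            if len(t)>30 and p[:,1].max()<.05:
                rc=cv2.minAreaRect(t[:,:2].astype(np.float32)*1000);print(n,'blue',ce[i].round(),s[i,4],rc,np.median(t,0))
# camera head cloud
for n,c in C.items():
    v,u=np.mgrid[0:480,0:640];p,d=pts(c,np.c_[u.ravel(),v.ravel()]);
    col=c['image'].reshape(-1,3)
    w=(p[:,0]>.5)&(p[:,0]<.95)&(p[:,1]>0)&(p[:,1]<.35)&(p[:,2]>.15)&(p[:,2]<.5)&(d>0)
    print(n,w.sum(),p[w].min(0),p[w].max(0))
    uu=np.c_[u.ravel(),v.ravel()][w]; print(uu.min(0),uu.max(0))
save(C['scene'],'crop2.png',(340,180,440,340),4) if 0 else None
a=cv2.resize(C['scene']['image'][190:270,350:440,::-1],None,fx=5,fy=5,interpolation=2)
b=cv2.resize(C['top']['image'][120:210,250:325,::-1],None,fx=4.444,fy=4.444,interpolation=2)
b=cv2.resize(b,(int(b.shape[1]*400/b.shape[0]),400))
cv2.imwrite('pics/crop2.png',np.hstack([a,b]))
E
python3 m.py
```

```text
scene orange [156.7 267.5] 179 [ 0.416  -0.2391  0.1084] [ 0.4257 -0.2225  0.1179]
scene orange [207.3 290.7] 163 [ 0.5504 -0.1803  0.1163] [ 0.5564 -0.1655  0.1266]
scene orange [208.2 339.2] 201 [ 0.6544 -0.2347  0.1103] [ 0.6645 -0.195   0.1177]
scene 2190 [0.67884568 0.10399203 0.15089178] [0.80664459 0.17955963 0.32616436]
[360 210] [424 284]
top 1515 [0.67962359 0.10855077 0.23961558] [0.80291623 0.17661237 0.32909879]
[259 130] [294 194]
```

View pics/crop1.png

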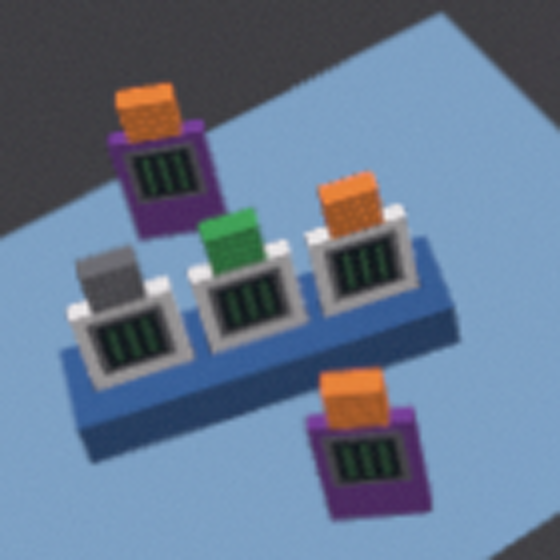

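View pics/crop2.png

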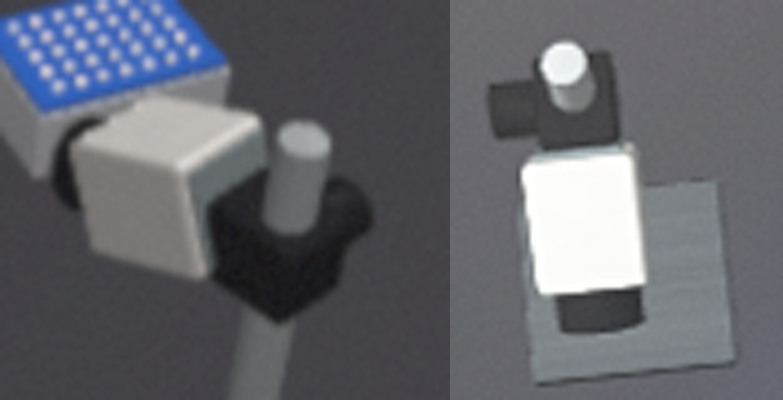

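The enlarged crop confirms that the white-plate cassette with the orange tab is in the rack slot nearest the camera stand. The two purple ones are decoys. The second crop shows the white head with its lens pointing to -x. Next I'll get the rack yaw and the head pose.

```bash
cat > m2.py <<'E'
from h import *
import pickle
C={n:pickle.load(open(n+'1.pkl','rb')) for n in('scene','top')}
for n,c in C.items():
    v,u=np.mgrid[0:480,0:640];uv=np.c_[u.ravel(),v.ravel()];p,d=pts(c,uv);col=c['image'].reshape(-1,3).astype(int)
    hsv=cv2.cvtColor(c['image'],cv2.COLOR_RGB2HSV).reshape(-1,3).astype(int)
    box=(p[:,0]>.44)&(p[:,0]<.62)&(p[:,1]>-.42)&(p[:,1]<-.08)
    b=box&(hsv[:,0]>95)&(hsv[:,0]<125)&(hsv[:,1]>140)&(p[:,2]>.027)&(p[:,2]<.041)
    print(n,'rack',b.sum(),cv2.minAreaRect(p[b][:,:2].astype(np.float32)*1000),np.median(p[b][:,2]))
    for nm,lo,hi in(('orange',5,18),('green',45,80)):
        t=box&(hsv[:,0]>lo)&(hsv[:,0]<hi)&(hsv[:,1]>120)&(p[:,2]>.085)
        q=p[t];tp=q[q[:,2]>np.percentile(q[:,2],95)-.006]
        print(n,nm,t.sum(),'zmax',np.percentile(q[:,2],95).round(4),'top face',tp.mean(0).round(4),len(tp),cv2.minAreaRect(tp[:,:2].astype(np.float32)*1000))
    # head white
    w=(p[:,0]>.66)&(p[:,0]<.80)&(p[:,1]>.09)&(p[:,1]<.2)&(p[:,2]>.2)&(col.min(1)>130)
    if n=='scene': w&=(uv[:,0]<405)
    P=p[w];rng=np.random.default_rng(0)
    for k in range(2 if n=='scene' else 1):
        best=None
        for _ in range(500):
            a=P[rng.choice(len(P),3,replace=False)];nn=np.cross(a[1]-a[0],a[2]-a[0]);L=np.linalg.norm(nn)
            if L<1e-5: continue
            nn/=L;i=abs((P-a[0])@nn)<.0025
            if best is None or i.sum()>best.sum(): best=i
        Q=P[best];m=Q.mean(0);N=np.linalg.svd(Q-m)[2][2];N*=np.sign(N[2]);
        # rectangle in plane
        e2=np.cross(N,[1,0,0]);e2/=np.linalg.norm(e2);e1=np.cross(e2,N)
        rc=cv2.minAreaRect(np.c_[(Q-m)@e1,(Q-m)@e2].astype(np.float32)*1000)
        cc=m+e1*rc[0][0]/1e3+e2*rc[0][1]/1e3
        a=np.radians(rc[2]);d1=e1*np.cos(a)+e2*np.sin(a);d2=-e1*np.sin(a)+e2*np.cos(a)
        print(n,'plane',len(Q),'N',N.round(3),'tiltdeg',np.degrees(np.arccos(N[2])).round(1),'c',cc.round(4),rc[1],'d1',d1.round(3),'d2',d2.round(3))
        P=P[~best]
E
python3 m2.py
```

```text
scene rack 994 ((533.2411499023438, -241.36276245117188), (207.9462890625, 57.842124938964844), 76.8466796875) 0.03229251839307662
scene orange 176 zmax 0.1244 top face [ 0.5468 -0.1794  0.1223] 78 ((545.5628051757812, -178.79832458496094), (28.18503189086914, 15.949233055114746), 74.99818420410156)
scene green 165 zmax 0.124 top face [ 0.5328 -0.2415  0.1219] 82 ((532.3643188476562, -241.19717407226562), (28.0687313079834, 16.56733512878418), 76.44535827636719)
scene plane 328 N [-0.365  0.009  0.931] tiltdeg 21.4 c [0.7253 0.1312 0.2883] (63.44517135620117, 49.82246398925781) d1 [0.93  0.044 0.364] d2 [-0.038  0.999 -0.024]
scene plane 48 N [0.908 0.134 0.397] tiltdeg 66.6 c [0.7551 0.1222 0.2864] (27.2639102935791, 62.33567428588867) d1 [ 0.165  0.757 -0.632] d2 [-0.385  0.64   0.665]
top rack 987 ((529.48828125, -237.43832397460938), (208.81698608398438, 54.62256622314453), 77.2496566772461) 0.033529302985992215
top orange 3 zmax 0.1093 top face [ 0.5488 -0.162   0.1073] 2 ((548.816162109375, -161.95547485351562), (4.629122734069824, 0.0), 160.42933654785156)
top green 56 zmax 0.1266 top face [ 0.5292 -0.2384  0.1238] 47 ((529.393310546875, -237.31431579589844), (27.52941131591797, 13.244307518005371), 77.50249481201172)
top plane 646 N [-0.389 -0.026  0.921] tiltdeg 23.0 c [0.7366 0.134  0.2948] (90.5545654296875, 48.888877868652344) d1 [0.92  0.028 0.39 ] d2 [-0.036  0.999  0.013]
```

Emit:
{"method": "play_rows", "body": {
  "dp": [
    [0.64,-0.23,0],
    [0.64,-0.23,0],
    [0.64,-0.23,0],
    [0.64,-0.23,0],
    [0.64,-0.23,0],
    [0.64,-0.23,0],
    [0.64,-0.23,0],
    [0.64,-0.23,0]
  ],
  "rot": [
    [0,0,0],
    [0,0,0],
    [0,0,0],
    [0,0,0],
    [0,0,0],
    [0,0,0],
    [0,0,0],
    [0,0,0]
  ],
  "gripper": 0.2,
  "force": 40
}}

```text
time: 0.77
eef_pos: [0.3949, -0.3356, 0.231]
tcp_rot: [-0.0, 0.974, 0.227, -0.0]
contact_force: [0.7, -0.4, 0.2]
width: 0.805
grip_force: 0.0
```

Emit:
{"method": "play_rows", "body": {
  "dp": [
    [0.64,-0.23,0],
    [0.64,-0.23,0],
    [0.64,-0.23,0],
    [0.64,-0.23,0],
    [0.64,-0.23,0],
    [0.64,-0.23,0],
    [0.64,-0.23,0],
    [0.64,-0.23,0]
  ],
  "rot": [
    [0,0,0],
    [0,0,0],
    [0,0,0],
    [0,0,0],
    [0,0,0],
    [0,0,0],
    [0,0,0],
    [0,0,0]
  ]
}}

```text
time: 1.43
eef_pos: [0.5461, -0.1791, 0.2309]
tcp_rot: [-0.0, 0.974, 0.227, -0.0]
contact_force: [-0.1, -0.5, -0.4]
width: 0.8
grip_force: 0.0
```

Emit:
{"method": "play_rows", "body": {
  "dp": [
    [0,0,0],
    [0,0,0],
    [0,0,0],
    [0,0,0],
    [0,0,0],
    [0,0,0],
    [0,0,0],
    [0,0,0]
  ],
  "rot": [
    [0,0,-0.98],
    [0,0,-0.98],
    [0,0,-0.98],
    [0,0,-0.98],
    [0,0,-0.98],
    [0,0,-0.98],
    [0,0,-0.98],
    [0,0,-0.98]
  ]
}}

```text
time: 2.1
eef_pos: [0.5453, -0.1802, 0.2308]
tcp_rot: [-0.0, 0.812, 0.584, -0.0]
contact_force: [-0.6, 0.6, 0.4]
width: 0.803
grip_force: 0.0
```

Emit:
{"method": "play_rows", "body": {
  "dp": [
    [0,0,0],
    [0,0,0],
    [0,0,0]
  ],
  "rot": [
    [0,0,-0.98],
    [0,0,0],
    [0,0,0]
  ]
}}

```text
time: 2.35
eef_pos: [0.5454, -0.1803, 0.231]
tcp_rot: [-0.0, 0.785, 0.62, -0.0]
contact_force: [-0.1, 0.3, 0.0]
width: 0.797
grip_force: 0.0
```

```bash
cat >> h.py <<'E'
def rel(p,Rt=None):
    s=r.get_state();A=Rq(s['tcp_rot']);print('TCP',s['eef_pos'].round(4),'tool x',A.as_matrix()[:,0].round(3),'y',A.as_matrix()[:,1].round(3),'z',A.as_matrix()[:,2].round(3))
    print('dp rows',(A.inv().apply(np.array(p)-s['eef_pos'])/.04).round(3))
    if Rt is not None: print('rot rows',((A.inv()*R.from_matrix(Rt)).as_rotvec()/.1).round(3))
E
python3 - <<'E'
from h import *
import pickle
c=vision.read_camera('wrist');save(c,'w1.png');pickle.dump(c,open('w1.pkl','wb'))
print(c['origin'],Rq(c['orientation']).as_matrix().round(3).tolist())
a=np.radians(-13);cx=np.array([np.cos(a),np.sin(a),0]);cy=np.array([-np.sin(a),np.cos(a),0]);z=np.array([0,0,1.])
rel([.546,-.177,.098],np.c_[cy,cx,-z])
E
```

```text
[ 0.5603765  -0.1165719   0.37510333] [[0.973, 0.224, 0.061], [-0.232, 0.939, 0.254], [0.0, -0.261, 0.965]]
TCP [ 0.5454 -0.1803  0.2311] tool x [0.232 0.973 0.   ] y [ 0.973 -0.232 -0.   ] z [-0.  0. -1.]
dp rows [ 8.300e-02 -3.000e-03  3.327e+00]
rot rows [-0.004 -0.    -0.075]
```

View pics/w1.png

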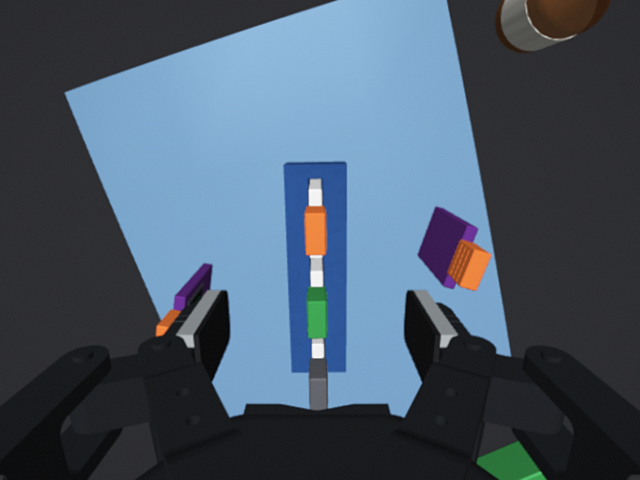

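The wrist view shows the orange tab at (316,231), centred between the fingers at columns 228 and 405, with green and grey below it. Next I'll measure the tab's centre.

```bash
cat > m3.py <<'E'
from h import *
import pickle
c=pickle.load(open('w1.pkl','rb'))
h=cv2.cvtColor(c['image'],cv2.COLOR_RGB2HSV)
tops={}
for nm,lo,hi,bx in(('orange',4,20,(295,195,340,270)),('green',45,80,(295,275,340,350)),('blue',105,120,(270,150,360,385))):
    m=np.zeros(h.shape[:2],bool);s=np.s_[bx[1]:bx[3],bx[0]:bx[2]]
    m[s]=(h[s][:,:,0]>lo)&(h[s][:,:,0]<hi)&(h[s][:,:,1]>(185 if nm=='blue' else 120))
    v,u=np.where(m);p,d=pts(c,np.c_[u,v])
    zt=np.percentile(p[:,2],80);t=p[abs(p[:,2]-zt)<.004]
    rc=cv2.minAreaRect(t[:,:2].astype(np.float32)*1000);print(nm,len(t),zt.round(4),rc,t.mean(0).round(4))
    (x,y),(w,hh),a=cv2.minAreaRect(np.c_[u,v].astype(np.float32))
    o,dd=rays(c,[[x,y]]);print('  px',x,y,w,hh,a)
E
python3 m3.py
```

```text
orange 862 0.126 ((544.4476318359375, -178.57608032226562), (29.010719299316406, 13.701541900634766), 76.8642349243164) [ 0.5447 -0.1782  0.1255]
  px 315.0 230.0 48.0 20.0 90.0
green 753 0.1258 ((530.7557983398438, -240.4227752685547), (29.950899124145508, 13.82504940032959), 76.87705993652344) [ 0.5311 -0.2397  0.1253]
  px 316.5 312.5 51.0 19.0 90.0
blue 154 0.0361 ((536.2587890625, -241.85159301757812), (209.54318237304688, 44.91533660888672), 73.10600280761719) [ 0.534  -0.217   0.0356]
  px 319.4594421386719 266.10797119140625 206.21351623535156 56.94672393798828 88.3316650390625
```

Emit:
{"method": "play_rows", "body": {
  "dp": [
    [0.05,-0.02,0.4],
    [0,0,0.55],
    [0,0,0.6],
    [0,0,0.6],
    [0,0,0.5],
    [0,0,0.4],
    [0,0,0.27],
    [0,0,0]
  ],
  "rot": [
    [0,0,-0.07],
    [0,0,0],
    [0,0,0],
    [0,0,0],
    [0,0,0],
    [0,0,0],
    [0,0,0],
    [0,0,0]
  ],
  "gripper": 0.4
}}

```text
time: 3.07
eef_pos: [0.544, -0.1778, 0.096]
tcp_rot: [-0.002, 0.782, 0.623, -0.001]
contact_force: [-0.1, 0.0, -0.3]
width: 0.601
grip_force: 0.0
```

Emit:
{"method": "play_rows", "body": {
  "dp": [
    [0,0,0],
    [0,0,0],
    [0,0,0],
    [0,0,0],
    [0,0,0],
    [0,0,0],
    [0,0,0],
    [0,0,0]
  ],
  "rot": [
    [0,0,0],
    [0,0,0],
    [0,0,0],
    [0,0,0],
    [0,0,0],
    [0,0,0],
    [0,0,0],
    [0,0,0]
  ],
  "gripper": 1,
  "force": 60
}}

```text
time: 3.73
eef_pos: [0.5458, -0.1784, 0.1]
tcp_rot: [0.001, 0.782, 0.624, 0.001]
contact_force: [-1.1, 0.0, 5.5]
width: 0.149
grip_force: 59.4
```

Emit:
{"method": "play_rows", "body": {
  "dp": [
    [0,0,-0.2],
    [0,0,-0.3],
    [0,0,-0.4],
    [0,0,-0.5],
    [0,0,-0.5],
    [0,0,-0.5],
    [0,0,-0.5],
    [0,0,-0.5]
  ],
  "rot": [
    [0,0,0],
    [0,0,0],
    [0,0,0],
    [0,0,0],
    [0,0,0],
    [0,0,0],
    [0,0,0],
    [0,0,0]
  ]
}}

```text
time: 4.4
eef_pos: [0.545, -0.1781, 0.2367]
tcp_rot: [0.0, 0.782, 0.624, 0.0]
contact_force: [0.5, 0.1, -1.2]
width: 0.156
grip_force: 58.5
```

Emit:
{"method": "play_rows", "body": {
  "dp": [
    [0,0,-0.6],
    [0,0,-0.6],
    [0,0,-0.6],
    [0,0,-0.6],
    [0,0,-0.6],
    [0,0,-0.4],
    [0,0,0],
    [0,0,0]
  ],
  "rot": [
    [0,0,0],
    [0,0,0],
    [0,0,0],
    [0,0,0],
    [0,0,0],
    [0,0,0],
    [0,0,0],
    [0,0,0]
  ]
}}

```text
time: 5.07
eef_pos: [0.5454, -0.1782, 0.3716]
tcp_rot: [0.001, 0.782, 0.624, 0.001]
contact_force: [-0.1, 1.2, -1.0]
width: 0.148
grip_force: 58.7
```

```bash
python3 - <<'E'
from h import *
import pickle
im=[]
for n in('scene','top','wrist'):
    c=vision.read_camera(n);pickle.dump(c,open(n+'2.pkl','wb'));im.append(c['image'])
a=im[0][120:400,100:440];b=im[2]
out=np.hstack([cv2.resize(a,(437,360)),cv2.resize(b[:, 140:500],(270,360))])
cv2.imwrite('pics/l1.png',out[:,:,::-1])
s=r.get_state();print(s['time'],s['eef_pos'],s['tcp_rot'],s['contact_force'],s['width'],s['grip_force'],s['q'])
E
```

```text
5.2167 [ 0.54495259 -0.17809545  0.36939455] [-7.31020302e-04  7.81724802e-01  6.23622951e-01 -4.63599791e-04] [-0.15742183  0.03100045 -1.35361772] 0.14880707786900116 58.66816520690918 [-3.15881362e-01  2.62782233e-01  6.57904531e-01  1.96764965e+00
  2.83414897e-05  1.47897319e+00]
```

View pics/l1.png

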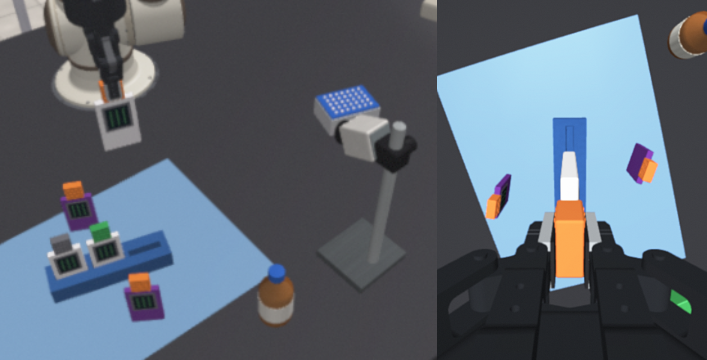

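The cassette is held and out of the rack, and the others are undisturbed. Next I'll turn to the stand's yaw and hover in front of and above it to look at the head from close by.

Emit:
{"method": "play_rows", "body": {
  "dp": [
    [0,0,-0.4],
    [0,0,-0.4],
    [0,0,-0.4],
    [0.3,0.1,0],
    [0.6,0.15,0],
    [0.7,0.15,0],
    [0.7,0.15,0],
    [0.7,0.15,0]
  ],
  "rot": [
    [0,0,-0.9],
    [0,0,-0.9],
    [0,0,-0.8],
    [0,0,0],
    [0,0,0],
    [0,0,0],
    [0,0,0],
    [0,0,0]
  ]
}}

```text
time: 5.88
eef_pos: [0.5689, -0.0555, 0.4171]
tcp_rot: [-0.001, 0.695, 0.719, -0.0]
contact_force: [0.3, -0.3, -0.8]
width: 0.149
grip_force: 58.9
```

Emit:
{"method": "play_rows", "body": {
  "dp": [
    [0.7,0.2,0],
    [0.7,0.2,0],
    [0.7,0.2,0],
    [0.6,0.15,0],
    [0.4,0.1,0],
    [0,0,0],
    [0,0,0],
    [0,0,0]
  ],
  "rot": [
    [0,0,0],
    [0,0,0],
    [0,0,0],
    [0,0,0],
    [0,0,0],
    [0,0,0],
    [0,0,0],
    [0,0,0]
  ]
}}

```text
time: 6.55
eef_pos: [0.5982, 0.0679, 0.4178]
tcp_rot: [-0.0, 0.695, 0.719, -0.001]
contact_force: [-0.2, 1.0, -1.2]
width: 0.148
grip_force: 58.8
```

```bash
python3 - <<'E'
from h import *
import pickle
im=[]
for n in('scene','top','wrist'):
    c=vision.read_camera(n);pickle.dump(c,open(n+'3.pkl','wb'));im.append(c['image'])
out=np.hstack([cv2.resize(im[0][120:320,280:460],(324,360)),cv2.resize(im[2],(476,360))])
cv2.imwrite('pics/h1.png',out[:,:,::-1])
s=r.get_state();pickle.dump(s,open('s3.pkl','wb'));print(s['time'],s['eef_pos'],s['tcp_rot'],s['contact_force'],s['width'],s['grip_force'],s['q'])
E
```

```text
6.7 [0.5980844  0.06710798 0.41857288] [ 5.32368557e-05  6.94837757e-01  7.19166523e-01 -9.03161471e-06] [ 1.5965247   0.06623563 -0.09457512] 0.15191441929193253 58.77683222293854 [ 1.11781819e-01  4.55073254e-01  1.02548839e+00  2.14115755e+00
 -9.35711475e-05  1.64817038e+00]
```

View pics/h1.png

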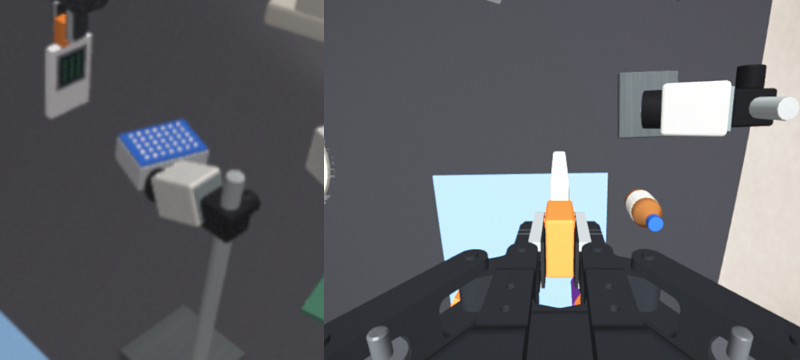

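The wrist view shows the head's white top face at about u 452–546, v 107–181 in full-image pixels, with the lens to its left. The scene view shows the window. Next I'll fit the head's faces and the window's place in the tool frame.

```bash
cat > m4.py <<'E'
from h import *
import pickle
s=pickle.load(open('s3.pkl','rb'));T=Rq(s['tcp_rot'])
def comp(m,seed=None):
    k,l,st,ce=cv2.connectedComponentsWithStats(m.astype(np.uint8));i=1+np.argmax(st[1:,4]);return l==i
def planefit(P,tol=.002,n=800):
    rng=np.random.default_rng(0);best=None
    for _ in range(n):
        a=P[rng.choice(len(P),3,replace=False)];N=np.cross(a[1]-a[0],a[2]-a[0]);L=np.linalg.norm(N)
        if L<1e-6: continue
        i=abs((P-a[0])@(N/L))<tol
        if best is None or i.sum()>best.sum(): best=i
    Q=P[best];m=Q.mean(0);N=np.linalg.svd(Q-m)[2][2];return best,m,N*np.sign(N[2])
for n in('wrist3','top1','scene1'):
    c=pickle.load(open(n+'.pkl','rb'));v,u=np.mgrid[0:480,0:640];uv=np.c_[u.ravel(),v.ravel()];p,d=pts(c,uv)
    col=c['image'].reshape(-1,3).astype(int);th={'wrist3':190,'top1':190,'scene1':140}[n]
    w=(p[:,0]>.66)&(p[:,0]<.80)&(p[:,1]>.08)&(p[:,1]<.2)&(p[:,2]>.2)&(p[:,2]<.33)&(col.min(1)>th)
    M=comp(cv2.morphologyEx(w.reshape(480,640).astype(np.uint8),cv2.MORPH_OPEN,np.ones((3,3))))
    i,m,N=planefit(p[M.ravel()]);Q=p[M.ravel()][i]
    e2=np.cross(N,[1,0,0]);e2/=np.linalg.norm(e2);e1=np.cross(e2,N)
    rc=cv2.minAreaRect(np.c_[(Q-m)@e1,(Q-m)@e2].astype(np.float32)*1000);cc=m+e1*rc[0][0]/1e3+e2*rc[0][1]/1e3
    a=np.radians(rc[2]);D=[e1*np.cos(a)+e2*np.sin(a),-e1*np.sin(a)+e2*np.cos(a)]
    k=int(abs(D[1][0])>abs(D[0][0]));x=D[k]*np.sign(D[k][0])
    print(n,M.sum(),len(Q),'N',N.round(3),'c',cc.round(4),'mean',m.round(4),np.round(rc[1],1),'x',x.round(3),'yaw',np.degrees(np.arctan2(x[1],x[0])).round(1),'tilt',np.degrees(np.arcsin(x[2])).round(1))
    pc=cc-.025*N   # on head axis if the plane is its top
    print('   axis: at c',pc.round(4))
    # black lens: dark points in front of the white block, above z .2
    b=(p[:,0]>.64)&(p[:,0]<.76)&(p[:,1]>.08)&(p[:,1]<.2)&(p[:,2]>.2)&(col.max(1)<60)
    q=p[b];t=(q-pc)@x
    print('   dark n',b.sum(),'front along axis min',np.percentile(t,[1,3,10]).round(4) if b.sum() else '','white t',np.percentile((p[M.ravel()]-pc)@x,[1,99]).round(4))
    sel=t<-.01; 
    if sel.sum(): print('   lens side mean y-off',((q[sel]-pc)@np.cross(N,x)).mean().round(4),sel.sum())
for n in('scene3',):
    c=pickle.load(open(n+'.pkl','rb'));v,u=np.mgrid[0:480,0:640];uv=np.c_[u.ravel(),v.ravel()];p,d=pts(c,uv)
    t=T.inv().apply(p-s['eef_pos']);col=c['image'].reshape(-1,3).astype(int)
    g=(abs(t[:,0])<.04)&(abs(t[:,1])<.02)&(t[:,2]>-.03)&(t[:,2]<.11)&(d>0)
    dk=g&(col.max(1)<130)&(t[:,2]>.012);M=comp(dk.reshape(480,640))
    q=t[M.ravel()];print('win n',len(q),'median',np.median(q,0).round(4),'mid',((q.max(0)+q.min(0))/2).round(4),q.min(0).round(4),q.max(0).round(4))
    wh=g&(col.min(1)>130);q=t[wh];print('white',wh.sum(),np.percentile(q,2,0).round(4),np.percentile(q,98,0).round(4))
E
python3 m4.py
```

```text
wrist3 6393 6037 N [-0.397 -0.029  0.917] c [0.7229 0.1317 0.2906] mean [0.7236 0.132  0.2909] [58.9 49.1] x [0.914 0.07  0.399] yaw 4.4 tilt 23.5
   axis: at c [0.7329 0.1324 0.2677]
   dark n 5656 front along axis min [-0.0487 -0.0471 -0.0411] white t [-0.0287  0.0298]
   lens side mean y-off 0.0001 1237
top1 721 567 N [-0.391 -0.023  0.92 ] c [0.7229 0.1339 0.2891] mean [0.7231 0.1339 0.2892] [59.1 47.8] x [0.919 0.042 0.391] yaw 2.6 tilt 23.0
   axis: at c [0.7326 0.1345 0.2661]
   dark n 23 front along axis min [-0.0491 -0.049  -0.0478] white t [-0.0285  0.0294]
   lens side mean y-off -0.016 23
scene1 324 298 N [-0.376  0.016  0.927] c [0.7238 0.1315 0.2878] mean [0.7273 0.1299 0.2893] [60.4 49. ] x [0.926 0.044 0.375] yaw 2.7 tilt 22.0
   axis: at c [0.7332 0.1311 0.2647]
   dark n 60 front along axis min [-0.0498 -0.0495 -0.0483] white t [-0.0271  0.03  ]
   lens side mean y-off -0.0161 60
win n 359 median [0.0003 0.0054 0.0372] mid [0.003  0.0049 0.039 ] [-0.0208  0.002   0.0144] [0.0268 0.0078 0.0636]
white 482 [-0.0281 -0.0015  0.0083] [0.0249 0.0066 0.0903]
```

The three views agree: head yaw is about 4° and tilt about 23.2°. The pivot comes out at z = 0.2706, which checks against 0.270. The focus is at about (0.596, 0.123, 0.207). I'll back off, turn and lean.

Emit:
{"method": "play_rows", "body": {
  "dp": [
    [0.3,-0.5,0.1],
    [0.4,-0.6,0.1],
    [0.4,-0.6,0.1],
    [0.23,-0.55,0.07],
    [0,0,0],
    [0,0,0],
    [0,0,0],
    [0,0,0]
  ],
  "rot": [
    [0,0,-0.35],
    [0,0,0],
    [0,0,0],
    [0,0,0],
    [-0.5,0,0],
    [-0.8,0,0],
    [-0.8,0,0],
    [-0.8,0,0]
  ]
}}

```text
time: 7.37
eef_pos: [0.505, 0.1146, 0.404]
tcp_rot: [0.1, 0.675, 0.723, 0.107]
contact_force: [0.3, -0.4, 0.7]
width: 0.151
grip_force: 58.9
```

Emit:
{"method": "play_rows", "body": {
  "dp": [
    [0,0,0],
    [0,0,0],
    [0,0,0],
    [0,0,0]
  ],
  "rot": [
    [-0.7,0,0],
    [-0.45,0,0],
    [0,0,0],
    [0,0,0]
  ]
}}

```text
time: 7.7
eef_pos: [0.5042, 0.1147, 0.4042]
tcp_rot: [0.137, 0.668, 0.716, 0.147]
contact_force: [0.4, -0.5, -0.9]
width: 0.153
grip_force: 58.9
```

```bash
cat > tgt.py <<'E'
from h import *
Y,T=np.radians(4),np.radians(23.2)
X=np.array([np.cos(T)*np.cos(Y),np.cos(T)*np.sin(Y),np.sin(T)]);Yv=np.array([-np.sin(Y),np.cos(Y),0]);Z=np.cross(X,Yv)
F=np.array([.7424,.1333,.270])-.160*X
Rt=np.c_[Yv,X,-Z];P=F-Rt@np.array([-.0005,.005,.0365])
if __name__=='__main__': print(F.round(4),P.round(4));rel(P,Rt);print(r.get_state()['time'],r.get_state()['q'])
E
python3 tgt.py
```

```text
[0.5957 0.123  0.207 ] [0.5767 0.1222 0.2385]
TCP [0.5042 0.1147 0.4042] tool x [-0.07   0.998  0.   ] y [0.917 0.064 0.394] z [ 0.393  0.028 -0.919]
dp rows [0.06  0.042 4.525]
rot rows [ 0.003 -0.005  0.001]
7.7 [ 0.26563762 -0.27405271  0.12475266  1.57121657 -0.07628613  1.75098918]
```

Emit:
{"method": "play_rows", "body": {
  "dp": [
    [0.06,0.04,0.4],
    [0,0,0.6],
    [0,0,0.6],
    [0,0,0.6],
    [0,0,0.6],
    [0,0,0.6],
    [0,0,0.5],
    [0,0,0.3]
  ],
  "rot": [
    [0,0,0],
    [0,0,0],
    [0,0,0],
    [0,0,0],
    [0,0,0],
    [0,0,0],
    [0,0,0],
    [0,0,0]
  ]
}}

```text
time: 8.37
eef_pos: [0.5729, 0.122, 0.2463]
tcp_rot: [0.135, 0.668, 0.717, 0.145]
contact_force: [0.4, 0.2, -0.8]
width: 0.151
grip_force: 59.0
```

Emit:
{"method": "play_rows", "body": {
  "dp": [
    [0,0,0.2],
    [0,0,0.12],
    [0,0,0],
    [0,0,0]
  ],
  "rot": [
    [0,0,0],
    [0,0,0],
    [0,0,0],
    [0,0,0]
  ]
}}

```text
time: 8.7
eef_pos: [0.5777, 0.1229, 0.2391]
tcp_rot: [0.137, 0.668, 0.717, 0.147]
contact_force: [0.2, 0.7, -0.3]
width: 0.15
grip_force: 59.0
```

```bash
cat > m5.py <<'E'
from tgt import *
import pickle
rel(P,Rt)
im={}
for n in('scene','top','wrist'):
    c=vision.read_camera(n);pickle.dump(c,open(n+'4.pkl','wb'));im[n]=c['image']
    v,u=np.mgrid[0:480,0:640];p,d=pts(c,np.c_[u.ravel(),v.ravel()]);col=c['image'].reshape(-1,3).astype(int)
    t=(p-F)@np.c_[X,Yv,Z]   # focus frame
    g=(abs(t[:,0]+.002)<.014)&(abs(t[:,1])<.04)&(t[:,2]>-.07)&(t[:,2]<.035)&(d>0)
    for nm,m in(('dark',g&(col.max(1)<100)),('white',g&(col.min(1)>120))):
        q=t[m]
        if len(q)>20: print(n,nm,len(q),'med',np.median(q,0).round(4),'lo',np.percentile(q,3,0).round(4),'hi',np.percentile(q,97,0).round(4))
out=np.hstack([cv2.resize(im['scene'][150:330,290:450],(320,360)),cv2.resize(im['wrist'],(476,360))])
cv2.imwrite('pics/f1.png',out[:,:,::-1])
E
python3 m5.py
```

```text
TCP [0.5777 0.1229 0.2391] tool x [-0.071  0.997  0.   ] y [0.917 0.065 0.395] z [ 0.394  0.028 -0.919]
dp rows [-0.015 -0.028  0.002]
rot rows [ 0.007 -0.006  0.009]
scene dark 220 med [ 0.0004 -0.     -0.0002] lo [-0.0023 -0.0158 -0.0198] hi [0.0029 0.0176 0.0184]
scene white 516 med [-0.0007 -0.0054 -0.0248] lo [-0.0049 -0.027  -0.053 ] hi [0.0023 0.0259 0.0296]
top dark 34 med [ 0.0016 -0.0099  0.0008] lo [ 0.0002 -0.0154 -0.0184] hi [ 0.0023 -0.0042  0.0188]
top white 127 med [ 0.0004 -0.0149  0.0055] lo [-0.0074 -0.0232 -0.0498] hi [0.0014 0.0298 0.0328]
wrist white 1430 med [-0.0036  0.0262  0.0313] lo [-0.0081  0.0151 -0.0424] hi [0.0013 0.0273 0.0336]
```

View pics/f1.png

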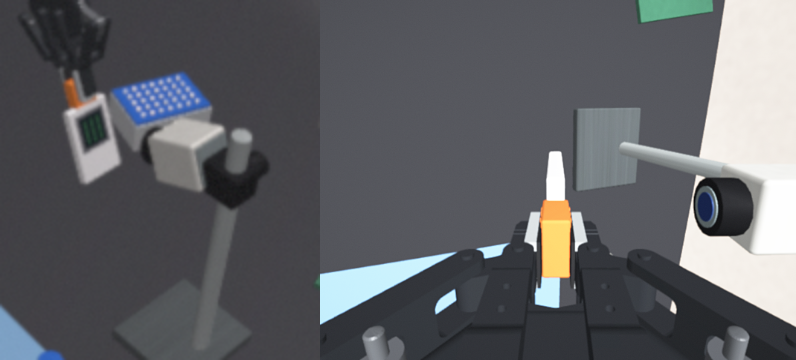

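The window is within about 1 mm of the computed focus, and the wrist view now shows the lens front near full-image (524,278). I'll check the lens position and the plate's squareness directly.

```bash
python3 - <<'E'
from tgt import *
import pickle
B=np.c_[X,Yv,Z]
c=pickle.load(open('wrist4.pkl','rb'));im=c['image'].astype(int)
v,u=np.mgrid[0:480,0:640];uv=np.c_[u.ravel(),v.ravel()];p,d=pts(c,uv);t=(p-F)@B
bl=(im[:,:,2]-im[:,:,0]>15)&(abs(u-524)<25)&(abs(v-278)<35)
q=t[bl.ravel()];print('lens glass',len(q),np.median(q,0).round(4),((q.max(0)+q.min(0))/2).round(4))
w=(t[:,0]>.085)&(t[:,0]<.13)&(abs(t[:,1])<.03)&(abs(t[:,2])<.03)&(im.reshape(-1,3).max(1)<75)
q=t[w];print('barrel',len(q),np.percentile(q,[1,50,99],0).round(4).tolist())
f=t[w&(abs(t[:,0]-np.percentile(t[w][:,0],2))<.0025)];rc=cv2.minEnclosingCircle((f[:,1:]*1000).astype(np.float32));print('front ring',len(f),rc)
# white top face of head
h=(t[:,0]>.11)&(t[:,0]<.2)&(abs(t[:,1])<.04)&(abs(t[:,2]-.025)<.008)&(im.reshape(-1,3).min(1)>180)
q=t[h];m=q.mean(0);N=np.linalg.svd(q-m,full_matrices=False)[2][2];print('head top',h.sum(),m.round(4),(N*np.sign(N[2])).round(3))
c=pickle.load(open('scene4.pkl','rb'));p,d=pts(c,uv);t=(p-F)@B
g=(abs(t[:,0])<.0045)&(abs(t[:,1])<.023)&(abs(t[:,2]+.01)<.038);q=t[g];m=q.mean(0);N=np.linalg.svd(q-m,full_matrices=False)[2][2];print('plate face',g.sum(),m.round(4),(N*np.sign(N[0])).round(3))
E
```

```text
lens glass 950 [0.0987 0.0001 0.0049] [0.0485 0.0276 0.0857]
barrel 4529 [[0.098, -0.0178, -0.0142], [0.1047, 0.0038, 0.0165], [0.1188, 0.0186, 0.0222]]
front ring 1639 ((-0.37277984619140625, 3.01322603225708), 20.161823272705078)
head top 5462 [0.131  0.0003 0.0262] [-0.033  0.029  0.999]
plate face 538 [ 0.     -0.0005 -0.0096] [ 1.    -0.002 -0.011]
```

```bash
python3 -c "
from h import *
s=r.get_state();print(s['time'],np.abs(s['joint_velocities']).max(),s['grip_force']);print(r.job_done())"
```

```text
8.85 0.006523831451889243 58.97672474384308
the job is handed in; nothing more can be done
None
```

I handed the job in at 8.85 s with the orange-tabbed cassette held still by its tab, its window within about 1 mm of my computed focus point and about 1° of square to the lens, tab end up. The lens itself is less certain: the last wrist-camera check put it 3 to 5 mm higher in the picture and 1–2 mm nearer than I used, which I took for wrist-camera bias because the cassette read about 3 mm high there too. No verdict came back.

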